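Set and lock the depth dial of a strap splitter

ROBOT

A 7-joint arm with a two-finger parallel gripper is mounted at the origin on the work surface. World frame = base frame: x ahead of the robot, y to its left, z up, the work surface at z = 0. Lengths are in mm, angles in rad, forces in N, time in s.
With the tool pointing down it reaches from about 350 to 900 mm from the base axis. Payload 7.2 kg.
Tool frame: the origin (TCP) lies on the centre line of the jaws, within the pads' length; the fingertips stand 25 mm ahead of it and the grasp point (between the pads) lies 6 mm ahead of it; x points along the fingers, z is the direction in which the jaws open and shut, and the axes are right-handed (so a half turn about x gives the same grasp; the last joint's range is limited). The gripper opens to 88 mm and grips with 3 to 60 N. Pads are 20 mm wide; open, the fingers measure 115 mm over their backs; the gripper's body (75 mm by 178 mm) begins 61 mm behind the grasp point.
Start: joints at [1.189, 0.411, -0.013, 1.596, 0.006, 1.134, -0.082], TCP at [192.91, -594.487, 219.153] pointing down, gripper open.
Joint ranges: [-2.95, 2.95], [-0.29, 1.99], [-1.47, 1.44], [0.14, 2.54], [-1.03, 4.17], [0.13, 1.85], [-2.86, 2.86]. Speed limits (rad/s): [2.39, 2.39, 3.01, 3.01, 3.14, 3.14, 3.14].

INTERFACE

Orientations are given as [roll, pitch, yaw] about the fixed x, y, z axes, in that order (R = Rz(yaw) Ry(pitch) Rx(roll)).
In Python, from workcell import r gives the robot as it stands.
- The arm moves only by the shell command python3 -m pendant 'ROWS' [OPENING]. ROWS is JSON, one flat list of numbers, 4 for each row, row after row: the shift along the world's x, y, z in units of 0.25 m (1.0 is 0.25 m), then the turn about the world's z in units of 180 degrees (1.0 is 180 degrees). In form: [x, y, z, turn, x, y, z, turn, ...]. A call has 1 to 8 rows; each row shifts and turns the commanded pose from where the row before left it; what a row does not reach is not made up. A row lasts 1/8 s, in which the tool goes at most 62.5 mm and 10.7 degrees, less where a joint would pass 70% of its speed; a pose out of reach is approached as far as the arm can. A call with a number of a shift or a turn outside -1 to 1 is refused whole. A call with a gripper value outside its range is refused whole. OPENING is the closure, from -1 (fully open) to 1 (shut), so that 0 is half open, set as the call begins (- or left out, the last holds). The fingers move at their own pace and stop on an object; the grip force is fixed at half the most. Time passes only in rows, so rows that do not move let the fingers close. It gives the time, the measured TCP pose, the force and the opening at its end, in the units of the state.
- r.get_obs(): the state, without advancing time (a new reading comes with each control period).
- r.read_camera(name): name is "scene" or "top" or "wrist"; returns a dict with "img" (400x640x3 uint8, red, green, blue), "depth" (400x640 float32, mm along the optical axis (not along the pixel's ray), 0 where there is no reading), "vertical_fov" (degrees; the focal length in pixels is half the picture's height over the tangent of half this angle, whatever the lens; pixels are square), "cx", "cy" (the principal point, pixels), "distortion" ([k1, k2, p1, p2, k3] as OpenCV has them; the pictures are not rectified), "world_to_cam" (4x4, takes a point from world to camera coordinates). Camera axes: x right, y down, z forward; pixel columns grow to the right and rows downward; lengths in mm; the calibration is good to about 2 mm. A picture is of the moment at which its call begins.
- r.close_job(): hands the job in, once; it reports no verdict.
The state is a dict: "time": time; "joint_positions": joint angles; "joint_vel": joint speeds; "joint_efforts": joint torques, N m; "ee_pos": TCP position; "tool_rot": TCP orientation; "wrist_force": force on the tool from outside, world axes, zero at the start; "wrist_torque": the same for the moment, N m; "grip_width": opening from 0.0 (shut) to 1.0 (fully open).
Only numpy, scipy, OpenCV 4.12 (cv2) and the standard library are available. Lean on these libraries where they do the work, as an engineer would, in place of code of your own. Each camera call takes 0.05 s, during which the arm holds its last target.

TASK

Set the leather strap splitter on the bench: push the round dial's upright peg sideways with the fingertips to turn the dial until its white index mark lines up with the one long line of the scale around it, then press the raised lock lever down flat so that the setting is locked. Keep the dial on the line while you lock it, only push and press (never take the peg between the fingers), and leave the tools and parts lying around where they are.

Things in the scene. Friction and masses are not known exactly. Their poses are not given: they have to be found in the camera images.
- splitter: Grey cast base plate of the strap splitter, fixed to the bench, 200 mm (x) by 400 mm (y, from -190 to +210) by 40 mm high. Origin on the bench surface under it; own z up, at yaw 0 its x points away from the robot, y to the robot's left. On its top: the dial at its right end (y -85), the lock lever (y 92), two steel rollers between cheeks at its left end (y 145 to 200, up to 102 mm above the bench).
- depth_dial (a joint): Angle of the dial in rad, seen from above, counter-clockwise positive; 0 = index mark exactly on the long scale line. Turns freely from -2.4 to +0.8, starts at a negative value (so it must be turned counter-clockwise); friction (0.12 N m) holds it where it is left.
- dial_centre (a point): Point on the dial's vertical axis at the height of its upper face, 62 mm above the bench. The dial is a dark steel disc, 110 mm across and 16 mm thick, lying flat on a fixed light metal scale ring 184 mm across. A 5 mm high hub cap of 24 mm diameter sits on its centre.
- index_mark (a point): Outer end of the white index line on the dial's upper face, 52 mm from the axis. The line is 3.5 mm wide and runs radially; it lies opposite the peg.
- target_line (a point): Point 52 mm from the dial's axis, at the height of the dial's face, on the inward extension of the target line (where the end of the index mark has to come). The target is the one long line (30 mm, 3.5 mm wide) of the scale, on the splitter's +x side of the dial; all other lines are 12 mm long, every 0.28 rad (16 degrees).
- peg_top (a point): Centre of the top of the dial's finger peg: a plain upright steel pin, 14 mm in diameter, 30 mm tall above the dial's face (top 92 mm above the bench), 40 mm from the dial's axis, opposite the index mark.
- lock_lever (a joint): Angle of the lock lever in rad: 0 = raised, its arm 34 degrees above level; 0.6 = pressed down level, against its stop (locked). Starts between 0 and 0.10; friction (0.12 N m) holds it where it is left.
- lever_pivot (a point): Middle of the lever's pivot, 58 mm above the bench. The arm, 16 mm wide and 8 mm thick, runs from here towards the splitter's -x side.
- lever_tip (a point): Centre of the flat black thumb pad at the lever's free end, 26 mm square and 10 mm thick, 70 mm from the pivot. Moves with the lever in the upright plane along the splitter's x; locked it is 58 mm above the bench.
- setter: Bystander: small steel rivet setter, 22 mm wide and 60 mm tall, standing on the base plate between dial and lever; origin at its foot.
- dee_ring: Bystander: brass ring, 44 mm across and 8 mm high, lying on the base plate between dial and lever; origin at its underside.
- hammer: Bystander: hammer lying on the bench to the left of the splitter.
- rivet_jar: Bystander: closed clear jar with a brass lid, 52 mm across, 60 mm tall, behind the splitter; origin at its foot.
- dye_cup: Bystander: white ceramic cup, 60 mm across, 50 mm tall, behind the splitter; origin at its foot.
- awl: Bystander: awl with a wooden handle, 150 mm long, lying to the right of the splitter.
- slicker: Bystander: smooth wooden edge block, 90 x 45 x 25 mm, lying in front of the splitter, on the robot's side; origin at its underside.

How it is judged:
By the outcome, as a careful person would: the job done as asked, in the order asked, and still so for the second after the job is handed in, with the robot touching nothing.
It also fails if it takes over 48 s, if anything falls off the work surface, if the arm or the gripper's body presses on something with over 40 N, if the wrist force passes 120 N, or if a joint passes its speed limit or range.

## Working session

There is one attempt and no reset: what is moved stays moved. The work goes in short steps, Python scripts to look and compute and a shell command to move; the robot and the scene stay as the last step left them, time stands still between calls to the robot, and variables do not carry over. Pictures are saved under pics/ and viewed, and the job is handed in when it is done.

```bash
mkdir -p pics; ls
cat > h.py <<'E'
import numpy as np,cv2
from workcell import r
def cam(n):
    c=r.read_camera(n); h=c["img"].shape[0]
    f=h/2/np.tan(np.radians(c["vertical_fov"])/2)
    c["K"]=np.array([[f,0,c["cx"]],[0,f,c["cy"]],[0,0,1.]]); c["D"]=np.array(c["distortion"],float); c["W"]=np.array(c["world_to_cam"]); return c
def ray(c,px,z):
    u=cv2.undistortPoints(np.array(px,float).reshape(-1,1,2),c["K"],c["D"]).reshape(-1,2)
    R=c["W"][:3,:3];t=c["W"][:3,3];o=-R.T@t
    d=np.c_[u,np.ones(len(u))]@R
    return o+d*((z-o[2])/d[:,2])[:,None]
def proj(c,P):
    R=c["W"][:3,:3];t=c["W"][:3,3]
    return cv2.projectPoints(np.array(P,float).reshape(-1,1,3),cv2.Rodrigues(R)[0],t,c["K"],c["D"])[0].reshape(-1,2)
def save(c,n): cv2.imwrite("pics/"+n,cv2.cvtColor(c["img"],cv2.COLOR_RGB2BGR))
E
python3 - <<'E'
from h import *
o=r.get_obs();print(o["time"],o["ee_pos"],o["tool_rot"],o["wrist_force"],o["grip_width"])
for n in ["top","scene"]:
    c=cam(n);save(c,n+"1.png");print(n,np.linalg.inv(c["W"])[:3,3],c["K"][0,0],c["D"])
    np.save(n+"_d.npy",c["depth"])
E
```

```text
pics
0.0 [ 192.73606275 -593.99856916  218.30827739] [-3.06360009  1.56916266  1.96264058] [-0.7126522   0.42094199  0.40011154] 1.0019953661424914
top [ 423.50518063   27.14013114 1250.24916409] 504.69399073572015 [-0.16545248  0.          0.          0.          0.        ]
scene [ 987.63325802 -480.04201977 1004.08037889] 512.1503978439092 [0.01946646 0.         0.         0.         0.        ]
```

View pics/top1.png

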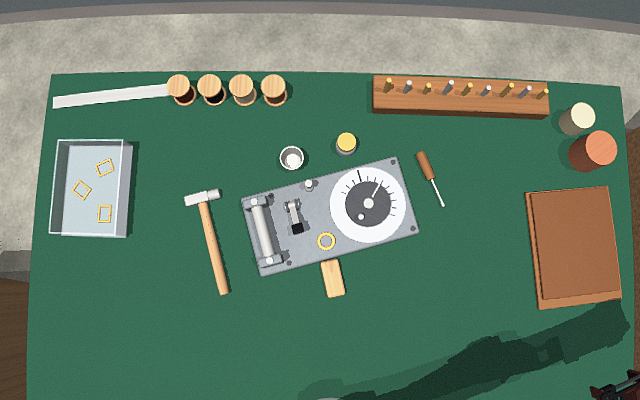

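View pics/scene1.png

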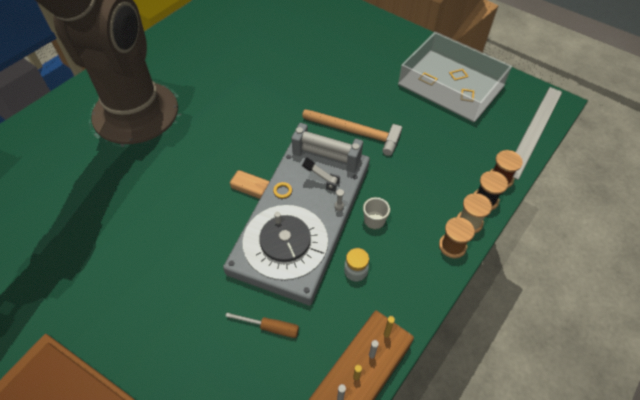

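Run:
```python
from h import *
c=cam("top")
im=c["img"]
def zoom(x0,y0,x1,y1,s,n): cv2.imwrite("pics/"+n,cv2.cvtColor(cv2.resize(im[y0:y1,x0:x1],None,fx=s,fy=s,interpolation=cv2.INTER_CUBIC),cv2.COLOR_RGB2BGR))
zoom(230,140,430,290,4,"topz.png")
# scale ring: white mask on z=46
hsv=cv2.cvtColor(im,cv2.COLOR_RGB2HSV)
m=((hsv[...,2]>200)&(hsv[...,1]<40)).astype(np.uint8); m[:,:320]=0;m[:,420:]=0;m[:150]=0;m[260:]=0
cs,_=cv2.findContours(m,cv2.RETR_EXTERNAL,cv2.CHAIN_APPROX_NONE)
k=max(cs,key=cv2.contourArea);print(cv2.fitEllipse(k))
p=ray(c,k.reshape(-1,2),46)
(x,y),rr=cv2.minEnclosingCircle(p[:,:2].astype(np.float32));print(x,y,rr)
A=np.c_[2*p[:,:2],np.ones(len(p))];s=np.linalg.lstsq(A,(p[:,:2]**2).sum(1),rcond=None)[0];print(s[:2],np.sqrt(s[2]+s[0]**2+s[1]**2))
c=cam("scene");im=c["img"]
zoom(220,110,400,300,3,"scenez.png")
```

```text
((367.36151123046875, 204.48699951171875), (74.88407897949219, 76.03532409667969), 136.7389678955078)
592.1231689453125 -78.71102142333984 93.67864990234375
[591.7571113  -78.98711788] 91.59546376901491
```

View pics/topz.png

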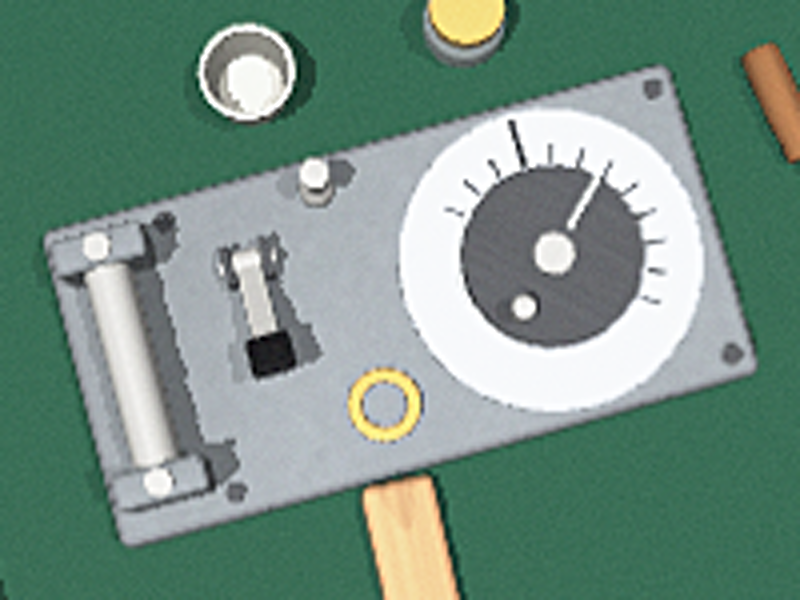

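View pics/scenez.png

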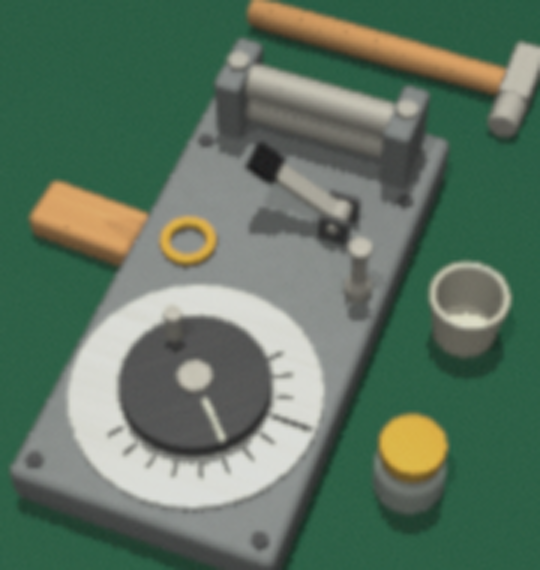

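```bash
cat >> h.py <<'E'
def Z(p): return np.array(p,float)/4+[230-.375,140-.375]
def ang(a,b): return np.arctan2(b[1]-a[1],b[0]-a[0])
E
python3 - <<'E'
from h import *
c=cam("top")
hub=ray(c,Z([554,253]),67)[0];peg=ray(c,Z([525,307]),92)[0]
i=ray(c,Z([[571,228],[603,171]]),62);t=ray(c,Z([[523,166],[513,122]]),46)
lp=ray(c,Z([272,355]),97)[0]; piv=ray(c,Z([247,255]),62)[0]
print("hub",hub,"peg",peg,"d",np.linalg.norm((peg-hub)[:2]))
print("index ang",ang(*i),ang(hub,i[1]),"target",ang(*t),ang(hub,t[1]),"peg ang",ang(peg,hub),i)
print("lever",lp,piv)
# plate corners
k=ray(c,Z([[45,238],[665,68],[757,370],[128,545]]),40);print(k)
print("set",ray(c,Z([315,168]),100),"ring",ray(c,Z([386,405]),48))
# depth in lever region and pads
d=c["depth"]
u,v=298,229
print(d[int(v)-3:int(v)+3,int(u)-3:int(u)+3])
E
```

```text
hub [591.75815614 -78.64751536  67.        ] peg [556.36122655 -59.86763492  92.        ] d 40.07026994653031
index ang -0.4991274091078637 -0.525906515025475 target 0.22903534381630467 0.277527679916436 peg ang -0.48778873703758097 [[ 607.72884749  -89.14991307   62.        ]
 [ 642.68234633 -108.20551262   62.        ]]
lever [525.15530203  85.2420577   97.        ] [587.54873483 103.48816477  62.        ]
[[ 598.48961568  228.44658752   40.        ]
 [ 712.1280086  -149.02497654   40.        ]
 [ 526.69363528 -204.79860485   40.        ]
 [ 414.46652287  171.1853242    40.        ]]
set [[633.95908863  63.13321643 100.        ]] ring [[501.0190362   19.02758687  48.        ]]
[[1158.9843 1156.6681 1159.1542 1162.7141 1157.5465 1156.1752]
 [1158.7084 1153.9456 1154.4142 1160.2145 1154.9211 1153.2306]
 [1156.4463 1156.4742    0.     1153.737  1155.3398 1155.0618]
 [1152.6602 1150.9341 1154.4924 1153.4861 1153.5496 1151.1569]
 [1155.1598 1154.6462 1152.147  1149.518  1152.284  1150.2397]
 [1149.8997 1145.4696 1149.7906 1149.8156 1149.2599 1144.8286]]
```

Run:
```python
from h import *
from scipy.spatial.transform import Rotation as Ro
o=r.get_obs();R=Ro.from_euler("xyz",o["tool_rot"]).as_matrix();print(R.round(3),o["time"])
c=cam("wrist");W=np.linalg.inv(c["W"]);print((R.T@(W[:3,3]-o["ee_pos"])).round(1),(R.T@W[:3,:3]).round(2),c["K"][0,0])
```

```text
[[-0.     0.951  0.309]
 [ 0.001  0.309 -0.951]
 [-1.    -0.    -0.001]] 0.25
[-164.5   82.4    0.3] [[ 0.   -0.29  0.96]
 [-0.   -0.96 -0.29]
 [ 1.    0.   -0.  ]] 315.9415837561568
```

```bash
python3 -m pendant '[0.06,0.1,0,0, 0.12,0.19,0,0, 0.12,0.19,0,0, 0.12,0.19,0,0, 0.12,0.19,0,0, 0.12,0.19,0,0, 0.12,0.19,0,0, 0.12,0.19,0,0]' 1
```

```text
time: 1.3
ee_pos: [418.7, -235.4, 219.5]
tool_rot: [0.55, 1.57, -0.707]
wrist_force: [-0.4, -1.2, 0.0]
grip_width: 0.128
```

```bash
python3 -m pendant '[0.12,0.19,0,0, 0.12,0.19,0,0, 0.12,0.19,0,0, 0.1,0.19,0,0, 0.05,0.08,0,0, 0,0,0,0]'
python3 - <<'E'
from h import *
c=cam("wrist");save(c,"w1.png");c2=cam("top");save(c2,"top2.png");print(r.get_obs()["ee_pos"])
im=c["img"]
E
```

```text
time: 2.05
ee_pos: [545.9, -24.9, 219.0]
tool_rot: [2.881, 1.57, 1.628]
wrist_force: [-0.6, -0.6, 0.0]
grip_width: 0.002
[544.98806293 -27.85866078 218.94666485]
```

View pics/w1.png

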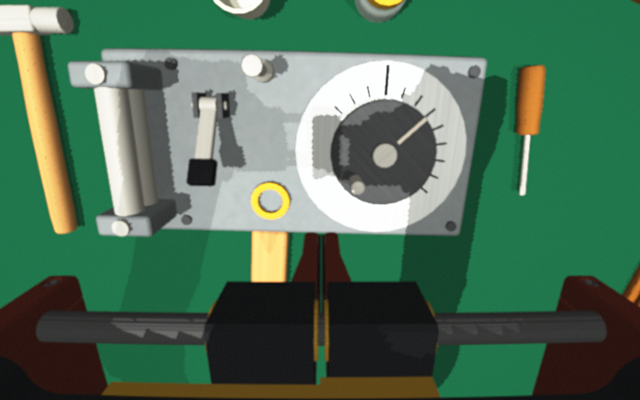

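```bash
cat >> h.py <<'E'
def zoomw(c,n,x0=280,y0=50,x1=480,y1=250,s=3):
    cv2.imwrite("pics/"+n,cv2.cvtColor(cv2.resize(c["img"][y0:y1,x0:x1],None,fx=s,fy=s,interpolation=cv2.INTER_CUBIC),cv2.COLOR_RGB2BGR))
def ZZ(p,x0=280,y0=50,s=3): return (np.array(p,float)+.5)/s-.5+[x0,y0]
E
python3 - <<'E'
from h import *
c=cam("wrist");zoomw(c,"w1z.png")
o=np.array([545,-26,219.])
print(proj(c,[o+[0,0,-25]]))
a=np.array([.309,-.951,0]);b=np.array([.951,.309,0])
for k in (10,13.5,-13.5): print(k,proj(c,[o+[0,0,-25]+k*a+10*b,o+k*a-10*b+[0,0,-25]]))
E
```

```text
[[317.74980801 232.31618213]]
10 [[333.32065272 217.88347506]
 [332.98444374 246.30042262]]
13.5 [[338.79020893 217.87822218]
 [338.29553632 246.29405658]]
-13.5 [[296.59527397 217.90827861]
 [297.32316904 246.31942568]]
```

View pics/w1z.png

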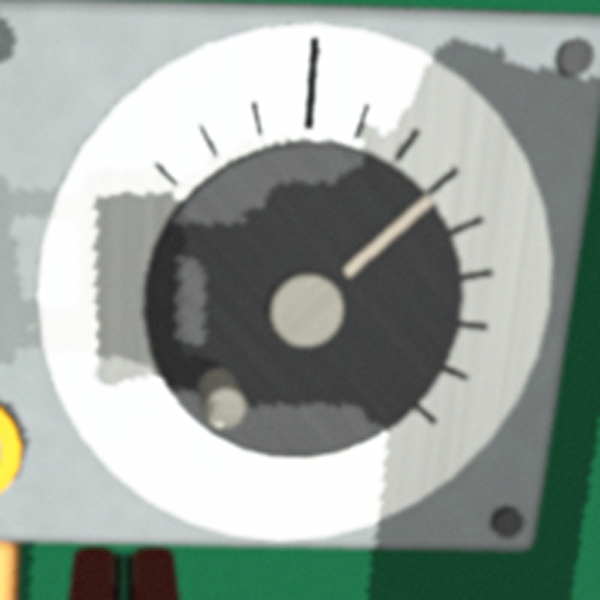

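Run:
```python
from h import *
c=cam("wrist")
hub=ray(c,ZZ([307,311]),67)[0];peg=ray(c,ZZ([225,408]),92)[0]
i=ray(c,ZZ([[347,274],[430,198]]),62);t=ray(c,ZZ([[309,127],[315,40]]),46)
print(hub,peg,np.linalg.norm((peg-hub)[:2]),"idx",ang(*i),ang(hub,i[1]),"tgt",ang(*t),ang(hub,t[1]),ang(peg,hub))
print(t,np.linalg.norm(t[:,:2]-hub[:2],axis=1),np.linalg.norm(i[:,:2]-hub[:2],axis=1))
```

```text
[593.93925688 -77.5305275   67.        ] [559.26503446 -57.96802129  92.        ] 39.811974950349835 idx -0.4895054528497567 -0.5108601668451759 tgt 0.2925994825865102 0.2901946829523293 -0.5136648203432793
[[650.85975712 -60.60190587  46.        ]
 [677.28049106 -52.64276657  46.        ]] [59.38452305 86.9779395 ] [18.13265671 54.1267322 ]
```

```bash
python3 -m pendant '[0,0,-0.12,0, 0,0,-0.16,0, 0,0,-0.14,0, 0,0,-0.08,0, 0,0,0,0]'
python3 - <<'E'
from h import *
c=cam("wrist");save(c,"w2.png");c2=cam("scene");save(c2,"s2.png");o=r.get_obs();print(o["ee_pos"],o["wrist_force"])
E
```

```text
time: 2.88
ee_pos: [544.0, -28.3, 93.0]
tool_rot: [-1.762, 1.568, -3.02]
wrist_force: [0.3, -0.1, 0.9]
grip_width: 0.004
[545.65419053 -27.76945963  94.92245836] [-1.2507892   0.47257398 -0.7911202 ]
```

View pics/w2.png

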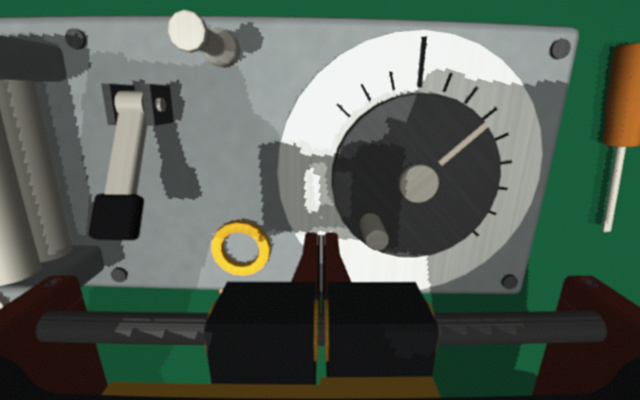

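View pics/s2.png

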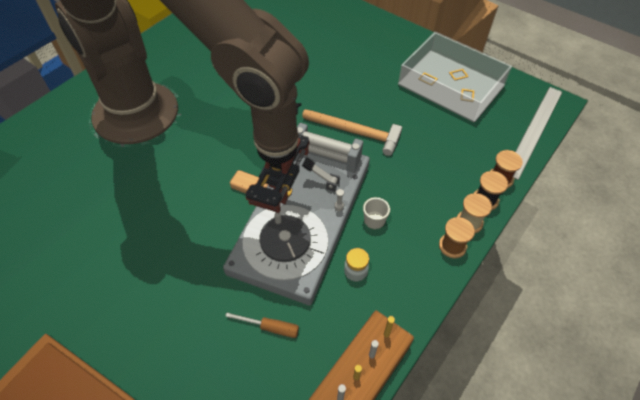

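```bash
python3 -m pendant '[0.02,-0.03,0,0, 0.006,-0.028,0,0, -0.006,-0.012,0,0, -0.005,-0.012,0,0, -0.004,-0.015,0,0, -0.004,-0.016,0,0, 0,-0.016,0,0, 0,0,0,0]'
python3 - <<'E'
from h import *
c=cam("wrist");save(c,"w3.png");o=r.get_obs();print(o["ee_pos"],o["wrist_force"])
E
```

```text
time: 3.98
ee_pos: [547.2, -59.7, 94.1]
tool_rot: [-0.399, 1.571, -1.657]
wrist_force: [-0.3, -0.3, 0.2]
grip_width: 0.009
[547.18627744 -59.36085946  94.14644963] [ 0.27682473 -0.16683016 -0.39581385]
```

View pics/w3.png

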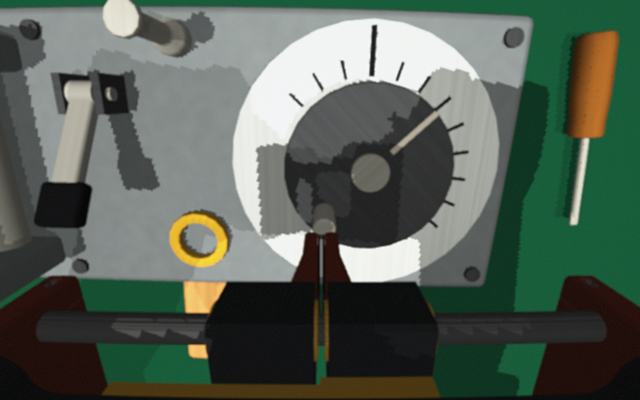

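Run:
```python
from h import *
c=cam("wrist");zoomw(c,"w3z.png",230,100,430,300)
o=r.get_obs();P=o["ee_pos"];print(P)
print(proj(c,[P+[0,0,-25],[557.5,-59,92],[557.5,-59,62],P]))
d=c["depth"]
for v in range(200,262,4): print(v,[int(x) for x in d[v,300:350:4]])
```

```text
[547.17722116 -59.16166718  94.13360701]
[[320.17702742 233.06061217]
 [325.36733999 233.18036671]
 [324.76786867 214.99612292]
 [320.07104011 250.50000703]]
200 [0, 208, 207, 207, 207, 206, 207, 207, 206, 208, 207, 207, 207]
204 [208, 207, 208, 208, 208, 204, 203, 206, 208, 208, 207, 208, 208]
208 [208, 209, 209, 208, 203, 197, 196, 198, 205, 209, 208, 209, 209]
212 [209, 209, 210, 209, 195, 190, 189, 190, 194, 211, 209, 209, 208]
216 [212, 211, 210, 210, 187, 184, 183, 183, 188, 210, 210, 211, 210]
220 [230, 212, 212, 211, 181, 179, 178, 180, 181, 211, 211, 211, 211]
224 [230, 231, 212, 213, 181, 179, 180, 180, 181, 212, 213, 212, 0]
228 [231, 231, 232, 213, 181, 181, 181, 180, 180, 212, 213, 213, 214]
232 [233, 231, 174, 176, 182, 181, 182, 175, 175, 213, 213, 214, 213]
236 [233, 169, 169, 169, 170, 173, 171, 169, 169, 169, 214, 215, 215]
240 [234, 165, 165, 164, 164, 167, 164, 164, 164, 165, 215, 214, 215]
244 [234, 160, 160, 160, 160, 164, 160, 160, 161, 159, 217, 216, 216]
248 [236, 156, 155, 156, 155, 159, 156, 156, 156, 157, 236, 235, 235]
252 [237, 152, 152, 152, 154, 155, 155, 152, 152, 152, 236, 238, 237]
256 [238, 148, 149, 148, 148, 151, 156, 147, 148, 149, 148, 237, 239]
260 [144, 143, 144, 144, 144, 147, 146, 144, 143, 145, 145, 238, 238]
```

View pics/w3z.png

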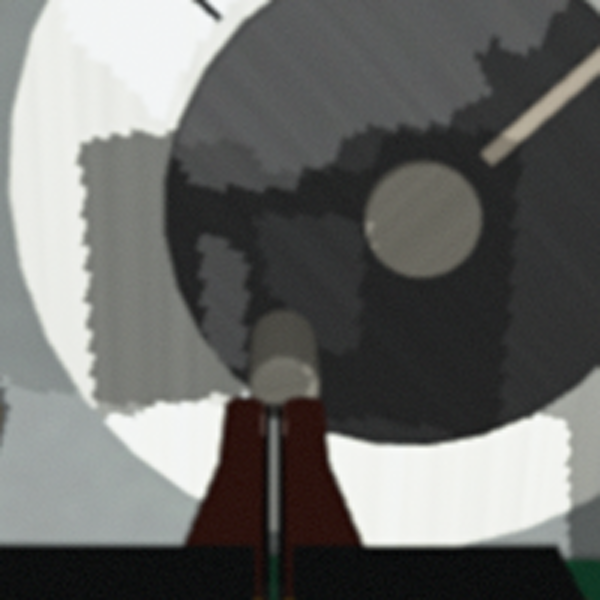

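```bash
cat >> h.py <<'E'
def dep(c,px):
    px=np.array(px).reshape(-1,2);u=cv2.undistortPoints(px.astype(float).reshape(-1,1,2),c["K"],c["D"]).reshape(-1,2)
    z=c["depth"][px[:,1],px[:,0]][:,None];q=np.c_[u,np.ones(len(u))]*z
    R=c["W"][:3,:3];t=c["W"][:3,3];return (q-t)@R
E
python3 - <<'E'
from h import *
c=cam("wrist")
print(dep(c,[[324,226],[320,226],[328,226],[312,236],[332,236],[312,244],[332,244],[312,256],[306,236],[336,236],[370,173]]).round(1))
i=ray(c,ZZ([[490,158],[597,58]],230,100),62);hub=ray(c,ZZ([425,219],230,100),67)[0]
peg=ray(c,ZZ([283,380],230,100),92)[0]
print(hub,peg,np.linalg.norm((peg-hub)[:2]),ang(*i),ang(hub,i[1]),ang(peg,hub))
E
```

```text
[[560.4 -57.1  89.2]
 [560.1 -54.7  90.4]
 [561.8 -59.   90.9]
 [557.8 -51.  101.9]
 [560.8 -61.4 101.3]
 [558.  -51.2 112.1]
 [561.3 -60.8 112.5]
 [557.9 -51.6 124.7]
 [556.6 -48.  101.4]
 [561.8 -63.3 102.1]
 [594.  -76.5  65.7]]
[594.68027072 -76.91826126  67.        ] [561.27309873 -56.74584581  92.        ] 39.025190402807304 -0.4731730164481854 -0.5011324422012563 -0.5432344897195596
```

Run:
```python
from h import *
c=cam("wrist")
for v in (231,232,233,234,236,240,250,258): print(v,dep(c,[[309,v],[311,v],[331,v],[334,v]]).round(0).tolist())
s=cam("scene");zoomw(s,"s3z.png",210,120,350,270,4)
o=r.get_obs();P=o["ee_pos"];print(P,(proj(s,[P,P+[0,0,-25],P+[0,0,55]])-[210,120])*4)
```

```text
231 [[536.0, -54.0, 44.0], [536.0, -55.0, 44.0], [559.0, -62.0, 90.0], [560.0, -63.0, 91.0]]
232 [[557.0, -49.0, 97.0], [558.0, -50.0, 97.0], [561.0, -61.0, 97.0], [562.0, -62.0, 97.0]]
233 [[557.0, -49.0, 99.0], [557.0, -50.0, 97.0], [561.0, -61.0, 98.0], [561.0, -62.0, 98.0]]
234 [[557.0, -49.0, 100.0], [558.0, -50.0, 100.0], [561.0, -61.0, 99.0], [562.0, -62.0, 99.0]]
236 [[557.0, -49.0, 102.0], [558.0, -50.0, 102.0], [561.0, -61.0, 102.0], [561.0, -62.0, 102.0]]
240 [[558.0, -49.0, 108.0], [557.0, -51.0, 106.0], [561.0, -60.0, 107.0], [561.0, -62.0, 107.0]]
250 [[557.0, -50.0, 119.0], [558.0, -51.0, 119.0], [561.0, -60.0, 118.0], [561.0, -61.0, 119.0]]
258 [[557.0, -50.0, 126.0], [558.0, -51.0, 127.0], [560.0, -60.0, 126.0], [561.0, -61.0, 127.0]]
[547.18586251 -59.02532628  94.15169438] [[250.93764199 361.25702412]
 [254.02094319 386.74420888]
 [243.72833444 301.70038224]]
```

View pics/s3z.png

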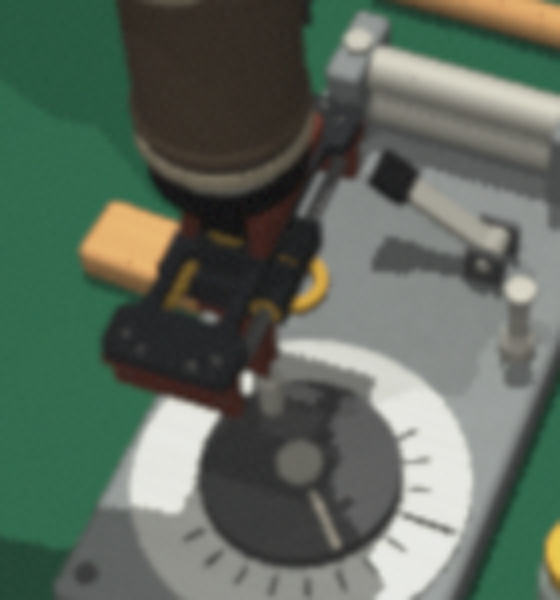

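Run:
```python
from h import *
c=cam("wrist")
print(dep(c,[[250,284],[250,290],[250,300],[250,320],[380,284],[380,300],[250,340],[250,370],[60,285],[60,350],[319,236],[319,245],[319,255],[319,265],[319,275]]).round(0).tolist())
s=cam("scene");zoomw(s,"s4z.png",240,185,300,240,10)
P=r.get_obs()["ee_pos"]
b=np.array([.951,.309,0]);n=np.array([.309,-.951,0])
for z in (-25,3): print(z,(proj(s,[P+10*b+[0,0,z]+11*n,P+10*b+[0,0,z]-11*n,P-10*b+11*n+[0,0,z],P+[0,0,z]+11*n])-[240,185])*10)
```

```text
[[574.0, -30.0, 183.0], [574.0, -31.0, 185.0], [575.0, -32.0, 191.0], [575.0, -33.0, 198.0], [584.0, -65.0, 182.0], [584.0, -63.0, 190.0], [572.0, -35.0, 201.0], [563.0, -37.0, 200.0], [557.0, 21.0, 183.0], [541.0, 15.0, 189.0], [558.0, -55.0, 99.0], [558.0, -55.0, 111.0], [558.0, -55.0, 122.0], [558.0, -55.0, 131.0], [558.0, -55.0, 139.0]]
-25 [[358.18291394 370.80575682]
 [396.7264311  290.1658167 ]
 [272.41687407 344.22599795]
 [315.2266922  357.49254423]]
3 [[349.95576228 299.88592369]
 [389.39031097 218.35668099]
 [262.41673845 272.99830146]
 [306.11006557 286.41814732]]
```

View pics/s4z.png

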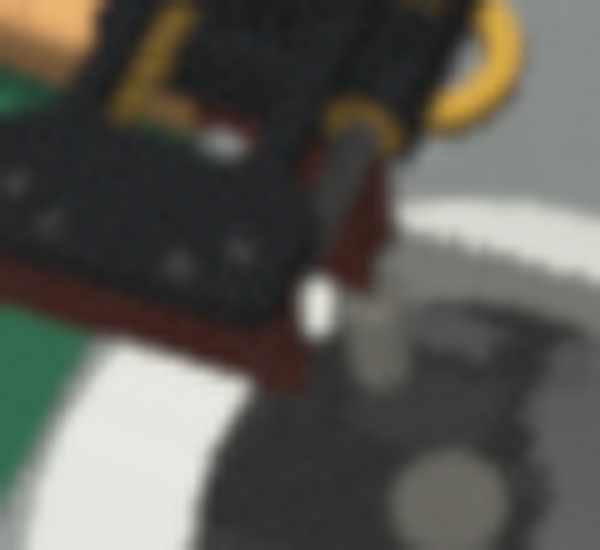

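```bash
python3 -m pendant '[0,0.063,0,0, 0,0.063,0,0, 0,0,-0.04,0, 0,0,0,0]';  python3 -m pendant '[0,0,-0.03,0, 0,0,-0.03,0, 0,0,0,0]'
python3 - <<'E'
from h import *
c=cam("wrist");save(c,"w4.png");o=r.get_obs();print(o["ee_pos"],o["wrist_force"])
for v in range(228,240,1): print(v,dep(c,[[311,v],[331,v]]).round(0).tolist())
E
```

```text
time: 4.82
ee_pos: [546.4, -27.6, 83.1]
tool_rot: [-1.738, 1.569, -2.995]
wrist_force: [0.5, -0.2, 0.2]
grip_width: 0.001
time: 5.2
ee_pos: [546.6, -28.0, 68.3]
tool_rot: [-1.87, 1.569, -3.127]
wrist_force: [0.2, -0.1, 0.6]
grip_width: 0.004
[546.88463395 -27.95132292  68.72136077] [ 1.06563908  0.61078359 -0.07014534]
228 [[548.0, -21.0, 44.0], [552.0, -33.0, 44.0]]
229 [[548.0, -21.0, 44.0], [552.0, -33.0, 44.0]]
230 [[547.0, -21.0, 44.0], [551.0, -34.0, 43.0]]
231 [[546.0, -22.0, 44.0], [550.0, -34.0, 44.0]]
232 [[557.0, -19.0, 72.0], [560.0, -30.0, 71.0]]
233 [[557.0, -19.0, 72.0], [561.0, -30.0, 72.0]]
234 [[557.0, -19.0, 74.0], [560.0, -30.0, 73.0]]
235 [[557.0, -19.0, 75.0], [561.0, -30.0, 75.0]]
236 [[557.0, -19.0, 77.0], [560.0, -30.0, 76.0]]
237 [[557.0, -19.0, 78.0], [560.0, -30.0, 78.0]]
238 [[557.0, -19.0, 79.0], [560.0, -29.0, 79.0]]
239 [[557.0, -20.0, 79.0], [560.0, -29.0, 80.0]]
```

View pics/w4.png

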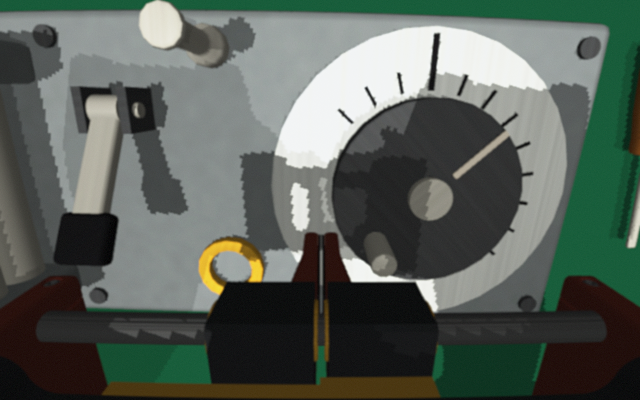

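```bash
python3 -m pendant '[0.022,-0.048,0,0, 0,-0.021,0,0, -0.005,-0.012,0,0, -0.005,-0.012,0,0, -0.004,-0.015,0,0, -0.004,-0.016,0,0, 0,0,0,0]'
python3 - <<'E'
from h import *
c=cam("wrist");save(c,"w5.png");o=r.get_obs();print(o["ee_pos"],o["wrist_force"])
E
```

```text
time: 6.12
ee_pos: [547.0, -58.7, 69.1]
tool_rot: [-2.152, 1.568, 2.874]
wrist_force: [-3.6, 3.0, 1.6]
grip_width: 0.006
[547.08439092 -58.69542402  69.03884148] [-3.98880483  2.12137198  1.17680521]
```

View pics/w5.png

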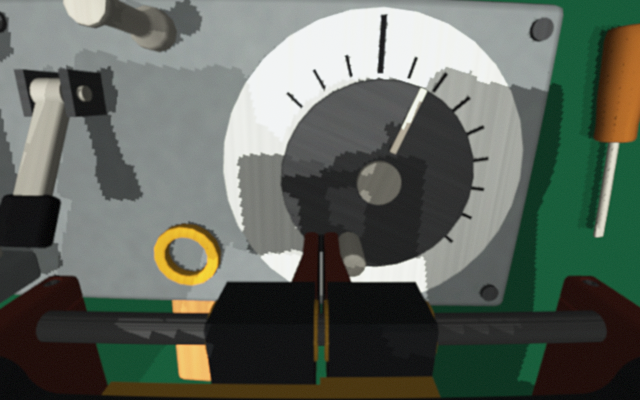

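```bash
cat > m.py <<'E'
from h import *
import sys
c=cam("wrist")
# index: bright pixels inside dial, predicted from hub; rectify to world plane z=62 by rays
hub=np.array([594.2,-77.2]) if len(sys.argv)<2 else np.array(eval(sys.argv[1]))
vv,uu=np.mgrid[0:232,230:520]
px=np.c_[uu.ravel(),vv.ravel()]
P=ray(c,px,62.)[:,:2]
im=c["img"].reshape(400,640,3)[px[:,1],px[:,0]].astype(int)
rel=P-hub;R=np.hypot(*rel.T);g=im.min(1)
s=(R>22)&(R<48)&(rel[:,0]>0)&(g>125)
A=np.arctan2(rel[:,1],rel[:,0])
m=np.median(A[s]);s&=abs(A-m)<.2
q=P[s];vx,vy,x,y=cv2.fitLine(q.astype(np.float32),cv2.DIST_HUBER,0,.01,.01).ravel()
if vx<0:vx,vy=-vx,-vy
ia=np.arctan2(vy,vx);print("index n",s.sum(),"line",ia,"polar",A[s].mean())
P2=ray(c,px,46.)[:,:2];rel=P2-hub;R=np.hypot(*rel.T);A=np.arctan2(rel[:,1],rel[:,0])
t=(R>73)&(R<86)&(abs(A-.29)<.15)&(g<90)
q=P2[t];vx,vy,x,y=cv2.fitLine(q.astype(np.float32),cv2.DIST_HUBER,0,.01,.01).ravel()
if vx<0:vx,vy=-vx,-vy
print("target n",t.sum(),"line",np.arctan2(vy,vx),"polar",A[t].mean(),"R",R[t].min(),R[t].max())
# hub centre by light blob
k=ray(c,px,67.)[:,:2];h=(np.hypot(*(k-hub).T)<17)&(g>85)
print("hub",k[h].mean(0) if h.any() else None)
print("peg ang line")
o=r.get_obs();print(o["time"],o["ee_pos"],o["wrist_force"])
E
python3 m.py
```

```text
index n 337 line -0.077185385 polar -0.08842246889435297
target n 123 line 0.29253367 polar 0.29644795581087513 R 73.08263542222582 85.95583113975754
hub [594.3539232  -76.63902989]
peg ang line
6.225 [547.23014651 -58.67814487  69.04640138] [-3.66805307  2.92396731  1.2519298 ]
```

```bash
python3 -m pendant '[0,-0.024,0,0, 0.003,-0.024,0,0, 0,0,0,0]'; python3 m.py
```

```text
time: 6.6
ee_pos: [548.5, -71.4, 68.9]
tool_rot: [-1.67, 1.57, -2.928]
wrist_force: [-1.5, -0.1, -0.9]
grip_width: 0.008
index n 438 line 0.2274478 polar 0.23554059602453287
target n 126 line 0.2868189 polar 0.29489684513112063 R 73.0039185484819 85.73885002045722
hub [594.97401906 -76.64635767]
peg ang line
6.65 [548.99296171 -71.21968646  69.07588991] [-1.04721748  1.46971188 -0.85115105]
```

```bash
python3 -m pendant '[0.002,-0.008,0,0, 0,0,0,0]'; python3 m.py "[594.7,-76.7]"
python3 - <<'E'
from h import *
c=cam("wrist");zoomw(c,"w6z.png",220,0,480,240)
E
```

```text
time: 6.9
ee_pos: [549.4, -72.7, 69.1]
tool_rot: [-1.886, 1.571, 3.141]
wrist_force: [-1.8, 2.6, -0.1]
grip_width: 0.004
index n 429 line 0.27188888 polar 0.26129241315482254
target n 125 line 0.32290095 polar 0.28990231334673167 R 73.31304975079814 85.6151849931141
hub [595.35682384 -76.17710672]
peg ang line
6.95 [549.39257661 -72.71387908  69.14278266] [-3.30955475  1.90077345  0.04546215]
```

View pics/w6z.png

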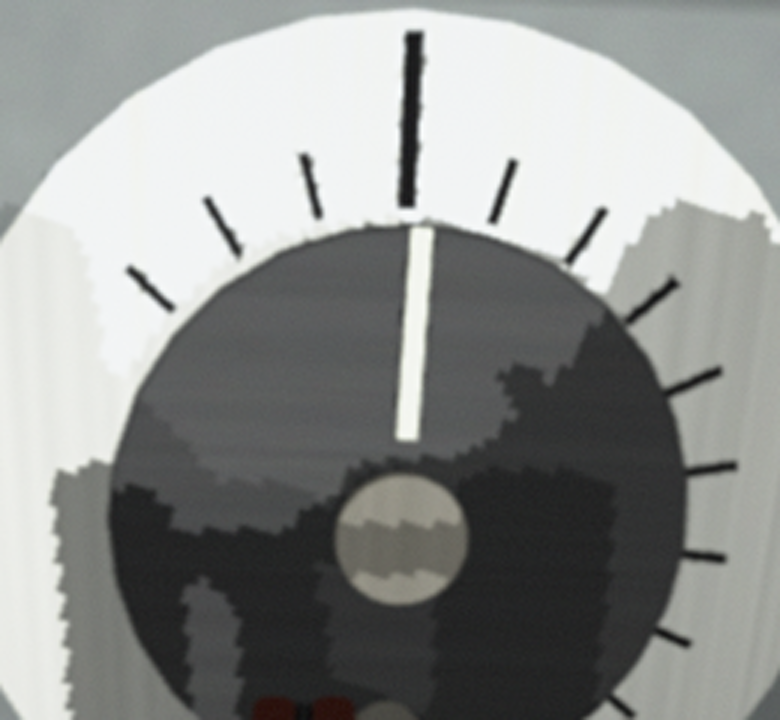

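```bash
cat > m2.py <<'E'
from h import *
def lines(c,S=4):
    # points in zoomed grey image
    pass
for n in range(2):
    c=cam("wrist");g=c["img"].min(2)
    vv,uu=np.mgrid[0:232,230:520];px=np.c_[uu.ravel(),vv.ravel()]
    gg=g[px[:,1],px[:,0]].astype(float)
    # dial rim/scale ring outer edge: circle fit on z=46 of bright region boundary
    m=((g>130)).astype(np.uint8)
    P67=ray(c,px,67.)[:,:2];P62=ray(c,px,62.)[:,:2];P46=ray(c,px,46.)[:,:2]
    hub=np.array([594.5,-77.])
    for _ in range(5):
        d=np.hypot(*(P67-hub).T);s=(d<18)&(gg>85);hub=P67[s].mean(0)
    r_=P62-hub;R=np.hypot(*r_.T);A=np.arctan2(r_[:,1],r_[:,0])
    s=(R>24)&(R<48)&(abs(A-.28)<.3);w=np.clip(gg-110,0,None)*s
    # per-radius weighted mean angle
    ia=(w*A).sum()/w.sum()
    e=np.array([np.cos(ia),np.sin(ia)]);a=r_@e;b=r_@[-e[1],e[0]];w=w*(abs(b)<4)
    k=np.polyfit(a[w>0],b[w>0],1,w=np.sqrt(w[w>0]))
    print("hub",hub,"blob",((np.hypot(*(P67-hub).T)<18)&(gg>85)).sum(),"index polar",ia,"dir",ia+k[0],"offset at hub",k[1])
    r_=P46-hub;R=np.hypot(*r_.T);A2=np.arctan2(r_[:,1],r_[:,0])
    s=(R>62)&(R<84)&(abs(A2-.29)<.12);w=np.clip(150-gg,0,None)*s
    ta=(w*A2).sum()/w.sum();e=np.array([np.cos(ta),np.sin(ta)]);a=r_@e;b=r_@[-e[1],e[0]]
    k=np.polyfit(a[w>0],b[w>0],1,w=np.sqrt(w[w>0]));print("target polar",ta,"dir",ta+k[0],"offset",k[1])
E
python3 m2.py
```

```text
hub [599.14049654 -73.67277357] blob 2246 index polar 0.21217056600081083 dir 0.26873866520790535 offset at hub -1.9746155134963252
target polar 0.2673134936690686 dir 0.2931765688225565 offset -1.8497253196415029
hub [599.08594428 -73.679875  ] blob 2234 index polar 0.21183313676714438 dir 0.26916797874779474 offset at hub -1.9963636467155856
target polar 0.267251265570163 dir 0.29314371619480345 offset -1.852952590813801
```

```bash
python3 -m pendant '[0.001,-0.004,0,0, 0,0,0,0]'; python3 m2.py
```

```text
time: 7.35
ee_pos: [549.5, -73.7, 69.1]
tool_rot: [-1.862, 1.571, -3.119]
wrist_force: [-2.7, 2.3, 0.5]
grip_width: 0.005
hub [599.85712009 -73.3640563 ] blob 2379 index polar 0.24940581391887592 dir 0.2904223930098595 offset at hub -1.802336407845958
target polar 0.26594753236901675 dir 0.2909480925115296 offset -1.7799483378658743
hub [599.79718405 -73.33548513] blob 2366 index polar 0.247136271314855 dir 0.2939014181183033 offset at hub -1.965753508114406
target polar 0.26541291691287966 dir 0.2894411452432232 offset -1.7138647609670326
```

```bash
python3 -m pendant '[-0.01,0.03,0,0, -0.02,0.06,0,0, 0,0,0.12,0, 0,0,0.2,0, 0,0,0.1,0, 0,0,0,0]'; python3 m2.py
python3 - <<'E'
from h import *
c=cam("wrist");save(c,"w7.png");zoomw(c,"w7z.png",220,0,480,240)
t=cam("top");save(t,"top7.png");cv2.imwrite("pics/top7z.png",cv2.cvtColor(cv2.resize(t["img"][140:290,230:430],None,fx=4,fy=4,interpolation=cv2.INTER_CUBIC),cv2.COLOR_RGB2BGR))
E
```

```text
time: 8.2
ee_pos: [543.6, -50.4, 176.4]
tool_rot: [1.129, 1.566, -0.128]
wrist_force: [0.7, 0.2, -0.9]
grip_width: 0.003
hub [594.3495203  -77.08739417] blob 633 index polar 0.29839703388760563 dir 0.2903290700113563 offset at hub 0.2877059620017472
target polar 0.2957215678768351 dir 0.2861151829575581 offset 0.6982200893564382
hub [594.41105871 -77.15402113] blob 643 index polar 0.2992507438131269 dir 0.2959523869536036 offset at hub 0.1177652075293786
target polar 0.29703549948988733 dir 0.28737195480126 offset 0.7013001693921308
```

View pics/w7.png

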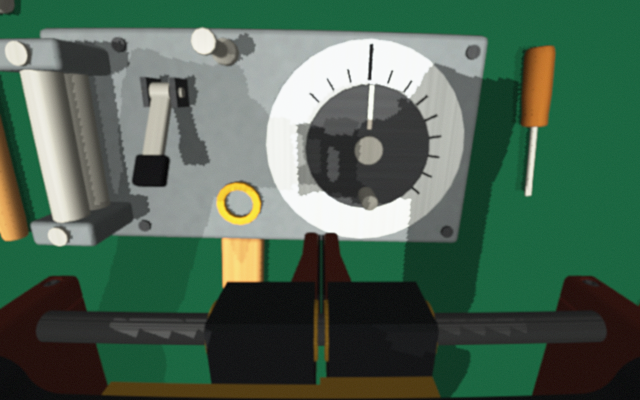

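View pics/top7z.png

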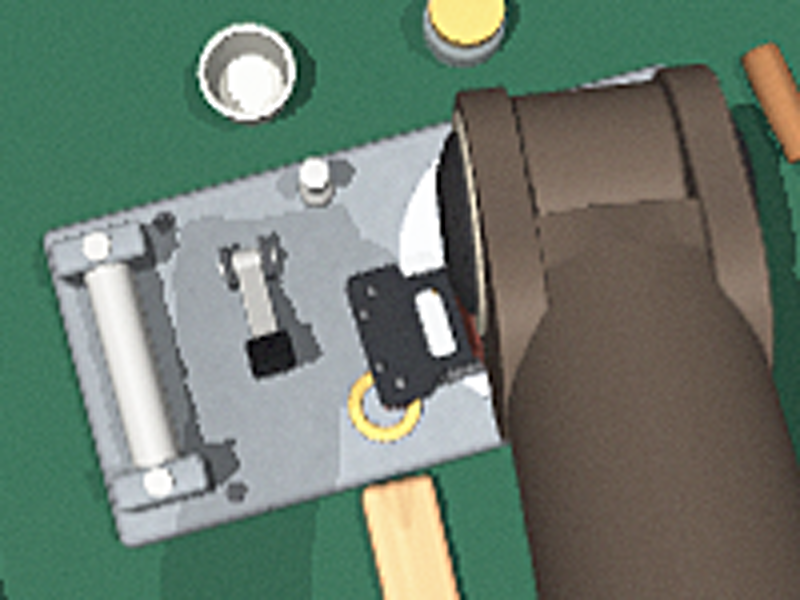

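```bash
python3 -m pendant '[-0.02,0.12,0,0, -0.022,0.16,0,0, -0.022,0.16,0,0, -0.02,0.1,0,0, 0,0,-0.1,0, 0,0,0,0]';python3 - <<'E'
from h import *
c=cam("wrist");save(c,"w8.png");o=r.get_obs();print(o["ee_pos"])
hs=c["img"].max(2)
for v in range(180,236,6): print(v,dep(c,[[u,v] for u in range(296,352,8)]).round(0)[:,2].tolist())
E
```

```text
time: 9.15
ee_pos: [519.3, 83.6, 146.8]
tool_rot: [-1.737, 1.566, -2.993]
wrist_force: [0.1, -0.7, 0.2]
grip_width: 0.001
[520.16010158  83.51859139 147.89199677]
180 [38.0, 39.0, 87.0, 87.0, 87.0, 38.0, 39.0]
186 [39.0, 38.0, 90.0, 89.0, 90.0, 39.0, 37.0]
192 [39.0, 94.0, 93.0, 92.0, 93.0, 90.0, 39.0]
198 [39.0, 96.0, 94.0, 94.0, 94.0, 92.0, 38.0]
204 [39.0, 97.0, 97.0, 97.0, 97.0, 95.0, 38.0]
210 [38.0, 98.0, 98.0, 99.0, 99.0, 97.0, 39.0]
216 [39.0, 102.0, 101.0, 101.0, 101.0, 100.0, 39.0]
222 [38.0, 38.0, 97.0, 97.0, 97.0, 38.0, 39.0]
228 [38.0, 39.0, 38.0, 38.0, 38.0, 40.0, 38.0]
234 [39.0, 152.0, 151.0, 38.0, 151.0, 153.0, 38.0]
```

View pics/w8.png

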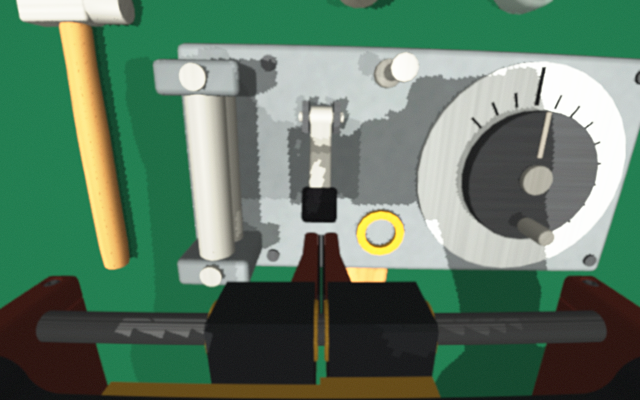

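Run:
```python
from h import *
c=cam("wrist")
print(dep(c,[[319,191],[319,204],[319,216],[305,204],[333,204],[310,236],[332,236],[318,118]]).round(1).tolist(),r.get_obs()["ee_pos"])
```

```text
[[538.3, 90.6, 91.7], [529.9, 87.9, 95.1], [523.4, 85.7, 101.4], [527.4, 97.6, 97.0], [533.7, 78.5, 97.2], [530.5, 92.8, 155.8], [534.1, 81.4, 155.6], [585.7, 106.9, 65.5]] [520.86264295  83.46220434 148.69821833]
```

```bash
python3 -m pendant '[0.012,0.006,-0.08,0, 0,0,-0.08,0, 0,0,-0.03,0, 0,0,-0.03,0, 0,0,-0.03,0, 0,0,-0.03,0, 0,0,-0.03,0, 0,0,0,0]';python3 - <<'E'
from h import *
c=cam("wrist");save(c,"w9.png");o=r.get_obs();print(o["ee_pos"],o["wrist_force"])
E
```

```text
time: 10.25
ee_pos: [524.0, 85.3, 71.1]
tool_rot: [-1.9, 1.57, 3.126]
wrist_force: [-0.4, 0.9, -0.7]
grip_width: 0.009
[524.08254199  85.35308592  71.34376538] [-0.24405931 -0.05161659 -0.14462958]
```

View pics/w9.png

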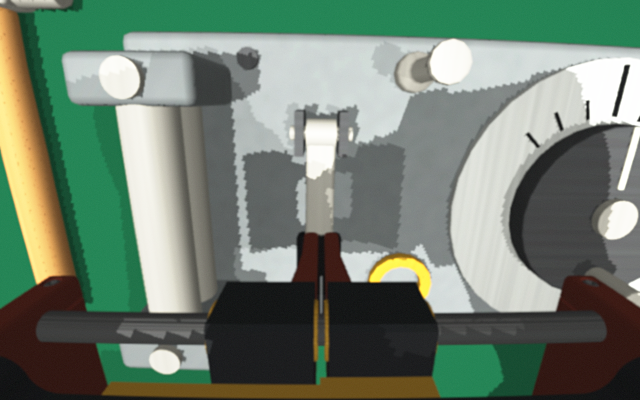

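```bash
python3 -m pendant '[0,0,-0.02,0, 0,0,-0.016,0, 0,0,0,0]';python3 -m pendant '[0,0,-0.008,0, 0,0,0,0]'
```

```text
time: 10.68
ee_pos: [524.0, 85.3, 62.3]
tool_rot: [-1.715, 1.57, -2.972]
wrist_force: [-0.4, -0.2, 0.1]
grip_width: 0.005
time: 10.92
ee_pos: [524.2, 85.3, 60.6]
tool_rot: [1.824, 1.571, 0.567]
wrist_force: [1.4, -0.5, -0.1]
grip_width: 0.004
```

```bash
python3 -m pendant '[0,0,-0.006,0, 0,0,0,0]';python3 -m pendant '[0,0,-0.006,0, 0,0,0,0]'; python3 -m pendant '[0,0,-0.006,0, 0,0,0,0]'
```

```text
time: 11.18
ee_pos: [524.3, 85.3, 59.7]
tool_rot: [0.759, 1.57, -0.498]
wrist_force: [-1.4, -0.8, 7.5]
grip_width: 0.004
time: 11.42
ee_pos: [524.3, 85.3, 59.3]
tool_rot: [0.528, 1.57, -0.729]
wrist_force: [-6.5, -1.8, 19.1]
grip_width: 0.005
time: 11.68
ee_pos: [524.4, 85.3, 58.9]
tool_rot: [0.501, 1.569, -0.756]
wrist_force: [-10.4, -3.1, 31.7]
grip_width: 0.007
```

```bash
python3 -m pendant '[0,0,0.03,0, 0,0,0.1,0, 0,0,0.2,0, 0,0,0.2,0, 0,0,0,0]';python3 - <<'E'
from h import *
c=cam("wrist");save(c,"w10.png");s=cam("scene");zoomw(s,"s10z.png",220,110,400,300)
print(dep(c,[[319,v] for v in range(110,232,8)]).round(0).tolist())
E
```

```text
time: 12.3
ee_pos: [526.5, 85.9, 192.5]
tool_rot: [1.397, 1.563, 0.14]
wrist_force: [-0.2, 0.3, -0.7]
grip_width: 0.006
[[597.0, 110.0, 39.0], [591.0, 108.0, 61.0], [584.0, 106.0, 65.0], [577.0, 104.0, 62.0], [570.0, 102.0, 61.0], [563.0, 99.0, 62.0], [556.0, 97.0, 61.0], [549.0, 95.0, 61.0], [541.0, 92.0, 60.0], [534.0, 90.0, 60.0], [526.0, 87.0, 61.0], [519.0, 85.0, 63.0], [511.0, 82.0, 62.0], [495.0, 77.0, 39.0], [487.0, 75.0, 40.0], [477.0, 72.0, 38.0]]
```

View pics/w10.png

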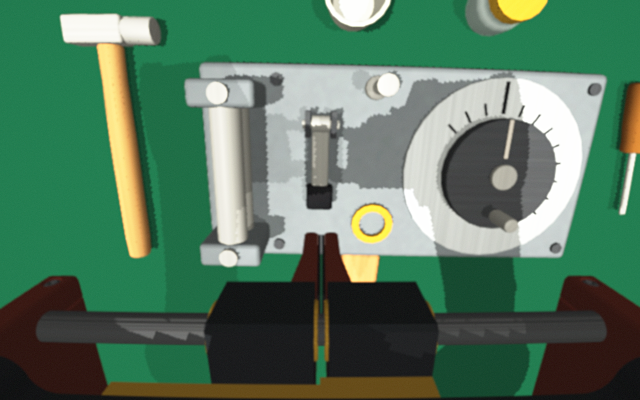

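View pics/s10z.png

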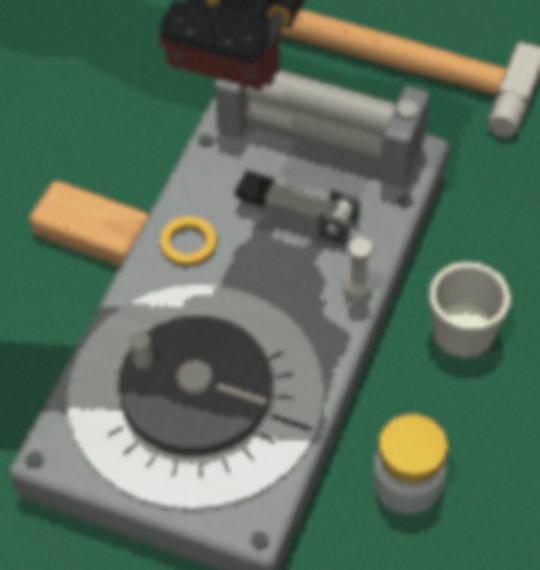

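```bash
python3 -m pendant '[0.02,-0.12,0,0, 0.02,-0.16,0,0, 0.02,-0.16,0,0, 0.02,-0.1,0,0, 0,0,0,0, 0,0,0,0]';python3 m2.py
python3 - <<'E'
from h import *
c=cam("wrist");save(c,"w11.png")
E
```

```text
time: 13.15
ee_pos: [543.4, -48.5, 187.5]
tool_rot: [-2.285, 1.569, 2.743]
wrist_force: [-0.0, 0.7, 0.6]
grip_width: 0.002
hub [594.31176059 -76.86447318] blob 599 index polar 0.2919234719747068 dir 0.29250296530262115 offset at hub -0.021367126635281584
target polar 0.2922508115701216 dir 0.28945584406911307 offset 0.2039721899183806
hub [594.23964269 -76.88791487] blob 602 index polar 0.2925626218293975 dir 0.29800038684142294 offset at hub -0.20221723267331354
target polar 0.29307587132847013 dir 0.2896571150082831 offset 0.24819881087015175
```

View pics/w11.png

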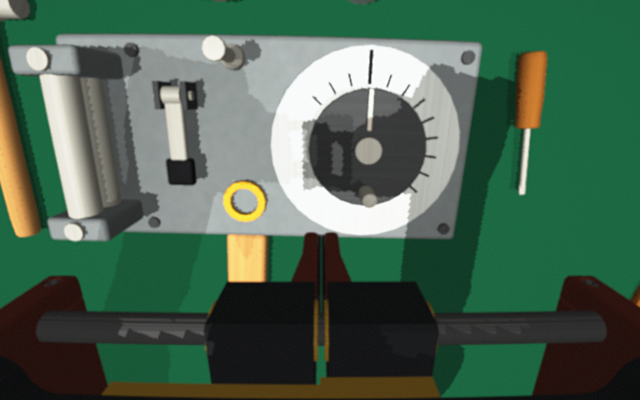

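The picture shows the index mark (372,105) in line with the long line (371,66). The lever lies flat, and the ring, setter and slicker have not moved. The tool is clear of everything, so I'm handing in.

```bash
python3 -c "
from workcell import r
print(r.close_job(), r.get_obs()['time'])"
```

```text
the job is handed in; nothing more can be done
the job is handed in; nothing more can be done
```

The dial is set on the long line and the lever is pressed down flat. I handed the job in after about 13 s of the 48 s, with the arm clear of everything.

- **Dial:** I pushed the peg with the closed fingertips, turning the dial counter-clockwise by about 0.8 rad. After locking, the index mark measured at 0.292–0.298 rad and the long line at 0.289–0.293 rad. That puts the error at up to about 0.008 rad by line direction, or about 0.001 rad by angle about the hub.
- **Lever:** I pressed its pad down to the stop, with about 32 N at the wrist. Afterwards the arm's top measured level, 60–62 mm above the bench all along.
- **Bystanders:** the last pictures show the parts in view (ring, setter, slicker, hammer, awl, cup and jar) where they were. I judged this by eye and did not measure it.

**What disagreed:** the fingertips are really about 3 mm above the reported TCP height, not 25 mm below it as stated. My first push passed over the peg without touching it. I corrected the height from the wrist camera's depth readings and pushed again. The wrist camera also read about 2 mm off from the top camera, which is within the stated calibration.

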